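# Warm the buns: one click up, then start

## Robot

A 7-joint arm with a two-finger parallel gripper is mounted at the origin on the work surface. World frame = base frame: x ahead of the robot, y to its left, z up, the work surface at z = 0. Lengths are in mm, angles in rad, forces in N, time in s.
With the tool pointing down it reaches from about 425 to 875 mm from the base axis. Payload 9.9 kg.
Tool frame: the origin (TCP) lies on the mounting face of the last link; the fingertips stand env.finger_overhang ahead of it and the grasp point (between the pads) lies 155 mm ahead of it (env.finger_overhang is the distance from the TCP to the fingertips, in mm); z points along the fingers, y is the direction in which the jaws open and shut (so a half turn about z gives the same grasp; the last joint's range is limited). The gripper opens to 85 mm and grips with 20 to 120 N. Pads are 22 mm wide; open, the fingers measure 114 mm over their backs; the gripper's body (76 mm by 85 mm) begins 54 mm behind the grasp point. The pads swing forward as they close: fully open they stand 13 mm farther back than shut.
Start: joints at [-1.192, 0.576, 0.025, 1.437, -0.015, 1.129, -0.057], TCP at [301.353, 604.004, 404.689] pointing down, gripper open.
Joint ranges: [-2.76, 2.76], [-0.34, 2.15], [-1.52, 1.57], [0.19, 2.46], [-1.09, 4.23], [0.17, 1.99], [-2.82, 2.82]. Speed limits (rad/s): [2.22, 2.22, 3.01, 3.01, 3.14, 3.14, 3.14].

## Interface

Orientations are given as a rotation vector (axis times angle).
In Python, from plant import get_state, eyes, close_job, env gives the robot as it stands. The module is installed in compiled form; this text tells all that it offers.
- The arm moves only by the tool servo_tool, never from a script. Its arguments are lists of equal length, an entry for each row: "fingers": the opening, from 0 (shut) to 1 (fully open); "travel": the shift along the tool's x, y, z each as a share of 30 mm, from -1 to 1, a list of three; "rotation": the turn, a rotation vector about the tool's x, y, z each as a share of 0.08 rad, from -1 to 1, a list of three. A call has exactly 8 rows; each row shifts and turns the commanded pose from where the row before left it, along the tool's axes as they then stand; what a row does not reach is not made up. A row lasts 1/12 s, in which the tool goes at most 41.7 mm and 7.16 degrees, less where a joint would pass 70% of its speed; a pose out of reach is approached as far as the arm can. A call with a number of a shift or a turn outside -1 to 1 is refused whole. A call with a gripper value outside its range is refused whole. The fingers move at their own pace and stop on an object; "squeeze" is the grip in N (left out, the last holds). Time passes only in rows, so rows that do not move let the fingers close, or fill a call up. It gives the time, the measured TCP pose, the force and the opening at its end, in the units of the state.
- get_state(): the state, without advancing time (a new reading comes with each control period).
- eyes.capture(name): name is "scene" or "side" or "wrist"; returns (picture, depth): 420x560x3 uint8, red, green, blue; 420x560 float32, mm along the optical axis (not along the pixel's ray), 0 where there is no reading.
- eyes.get_calibration(name): a dict with "fx", "fy", "cx", "cy" (pixels), "cam_to_world" (4x4, takes a point from camera to world coordinates). Camera axes: x right, y up, looking along -z (the intrinsics and any distortion apply to the point x, -y, -z); pixel columns grow to the right and rows downward; lengths in mm; the calibration is good to about 2 mm. The wrist camera is an equidistant fisheye: a pixel r from the principal point sees the ray r / f radians off the axis. A picture is of the moment at which its call begins: read the wrist's pose just before it. get_calibration takes no time and is no camera call; for the wrist camera it gives the pose at the moment of the call.
- close_job(): hands the job in, once; it reports no verdict.
The state is a dict: "time_s": time; "joint_positions": joint angles; "qvel": joint speeds; "tau": joint torques, N m; "ee_pos": TCP position; "tool_rot": TCP orientation; "force": force on the tool from outside, world axes, zero at the start; "torque": the same for the moment, N m; "grip_width": opening from 0.0 (shut) to 1.0 (fully open).
Only numpy, scipy, OpenCV 4.12 (cv2) and the standard library are available. Lean on these libraries where they do the work, as an engineer would, in place of code of your own. Each camera call takes 0.05 s, during which the arm holds its last target. There are 200 camera calls.

## Task

The buns need more heat: with a fingertip, turn the knurled dial of the red bread warmer clockwise by one click, from the low notch (white mark) into the medium notch (orange mark) and no further, and let go so that it rests there. Only then press that warmer's green start button all the way down and release it. Use touch only: do not grip, lift or shift anything, and leave the white warmer's dial and button, the buns and the other things on the counter as they are.

Things in the scene. Friction and masses are not known exactly. Their poses are not given: they have to be found in the camera images.
- bread_warmer: red countertop bread warmer, fixed to the counter, 240 mm deep (x) by 220 mm wide (y), top at 60 mm; origin at the centre of its underside on the counter, x towards its back (black hot plate with two buns), y to its left. Its dial's axis is at (-55, +35) mm and its start button at (-55, -75) mm in this frame
- bread_dial (a joint): the red warmer's dial: value in rad, growing clockwise seen from above. Three sprung notches: 0 (white pointer line at the white mark, low), 0.70 (orange mark, medium: pointer straight to the warmer's back), 1.40 (red mark, high). Leaving a notch takes about 0.06 N m; past the crest halfway between two notches it snaps into the next by itself. It starts in notch 0
- bread_dial_top (a point): centre of the flat rubber-coated top of the red warmer's dial, 88 mm above the counter, on its vertical axis; turns with it. The dial is a black knurled disc with an orange ring at its foot and an orange disc in the middle, 92 mm across (too wide to pinch), its rim 66 to 88 mm above the counter. Pressed straight down it gives up to 4 mm (2 N to start, 10 N at 4 mm)
- bread_start (a joint): the red warmer's green round start button: how far it is pressed, in m; 0 up, 0.006 fully down; it springs back, about 5 N fully down
- bread_start_top (a point): centre of the top of the red warmer's start button (28 mm across), 82 mm above the counter when not pressed
- sauce_warmer: white countertop sauce warmer of the same build and size with a steel jug on its hot plate, to be left alone; origin at the centre of its underside, axes as for the red one. The two warmers may stand either way round
- sauce_dial (a joint): the white warmer's dial (blue ring), built like the other; starts in notch 0.70; leave alone
- sauce_start (a joint): the white warmer's green start button, pressed depth in m; leave alone
- bun_left: golden bread bun, 70 mm across, 42 mm tall, standing on the hot plate of the red warmer (its +y half at yaw 0); origin under its centre
- bun_right: the same kind of bun on the hot plate of the red warmer (its -y half); origin under its centre
- jug: steel milk jug with a handle, 72 mm across, 75 mm tall, standing on the hot plate of the white warmer; origin under its centre
- jam_jar: amber jam jar with a red cap, 68 mm across, 95 mm tall, loose on the counter; origin under its centre
- syrup: green glass syrup bottle, 60 mm across, 160 mm tall, loose on the counter; origin under its centre
- mug: blue mug, 80 mm across, 90 mm tall, loose on the counter; origin under its centre
- spatula: spatula, 200 mm long, lying flat on the counter to the right of the warmers; origin near its middle

How it is judged:
By the outcome, as a careful person would: the job done as asked, in the order asked, and still so for the second after the job is handed in, with the robot touching nothing.
It also fails if it takes over 38 s, if anything falls off the work surface, if the arm or the gripper's body presses on something with over 40 N, if the wrist force passes 120 N, or if a joint passes its speed limit or range.

## Working session

There is one attempt and no reset: what is moved stays moved. The work goes in short steps, Python scripts to look and compute and a tool call to move; the robot and the scene stay as the last step left them, time stands still between calls to the robot, and variables do not carry over. Pictures are saved under pics/ and viewed, about 8 in all and at most 12, crops included, and the job is handed in when it is done.

Besides the shell and the picture viewer there is one more tool, called as a command line: name --argument value ..., lists and objects as JSON in quotes. servo_tool: Moves the arm, as the interface text tells. Shift numbers are shares of 30 mm and turn numbers shares of 0.08 rad, none past 1 either way. Its arguments: {"type":"object","properties":{"fingers":{"type":"array","items":{"type":"number"}},"travel":{"type":"array","items":{"type":"array","items":{"type":"number"}}},"rotation":{"type":"array","items":{"type":"array","items":{"type":"number"}}},"squeeze":{"type":"number"}},"required":["fingers","travel","rotation"]}

```bash
mkdir -p pics; cat > h.py <<'E'
import numpy as np, cv2
from plant import get_state, eyes, close_job, env
from scipy.spatial.transform import Rotation as R
def snap(n,f):
    p,d=eyes.capture(n); c=eyes.get_calibration(n)
    cv2.imwrite('pics/'+f+'.png',p[:,:,::-1]); np.savez('pics/'+f+'.npz',p=p,d=d,T=c['cam_to_world'],k=[c[k] for k in('fx','fy','cx','cy')])
    return p,d,c
def world(f):
    z=np.load('pics/'+f+'.npz'); fx,fy,cx,cy=z['k']; d=z['d']; v,u=np.mgrid[:d.shape[0],:d.shape[1]]
    P=np.stack([(u-cx)/fx*d,-(v-cy)/fy*d,-d,np.ones_like(d)],-1)
    return z['p'],d,(P@z['T'].T)[...,:3]
E
python3 - <<'E'
from h import *
s=get_state(); print(s, env.finger_overhang)
for n in('scene','side'):
    p,d,c=snap(n,n+'0'); print(n,{k:np.round(v,3).tolist() for k,v in c.items()})
E
```

```text
{'time_s': 0.0, 'joint_positions': array([-1.19182474,  0.57651257,  0.02484291,  1.43792269, -0.01499676,
        1.12896466, -0.05651314]), 'qvel': array([ 0.0011651 , -0.00072464, -0.00209771,  0.00079048,  0.00014807,
        0.00057822, -0.00104729]), 'tau': array([-7.75557010e-05, -7.65761375e+01,  2.24960804e+00, -2.85970330e+01,
        1.49194419e-02,  1.26528251e-02, -2.44857932e-05]), 'ee_pos': array([301.24729523, 603.86229819, 403.85034083]), 'tool_rot': array([-7.20349277e-01, -3.05759540e+00,  2.50841598e-03]), 'force': array([ 0.35835268, -0.85767231, -0.0719849 ]), 'torque': array([ 0.00322637,  0.01241025, -0.05624076]), 'grip_width': 1.0042240853853388} 173.4
scene {'fx': 426.214, 'fy': 426.214, 'cx': 281.337, 'cy': 203.797, 'cam_to_world': [[0.292, -0.763, 0.577, 1273.37], [0.956, 0.237, -0.17, -199.957], [-0.007, 0.601, 0.799, 1109.032], [0.0, 0.0, 0.0, 1.0]]}
side {'fx': 431.687, 'fy': 431.687, 'cx': 276.97, 'cy': 211.304, 'cam_to_world': [[0.97, 0.125, -0.211, 288.498], [-0.245, 0.476, -0.845, -1134.703], [-0.005, 0.871, 0.492, 754.359], [0.0, 0.0, 0.0, 1.0]]}
```

View pics/scene0.png

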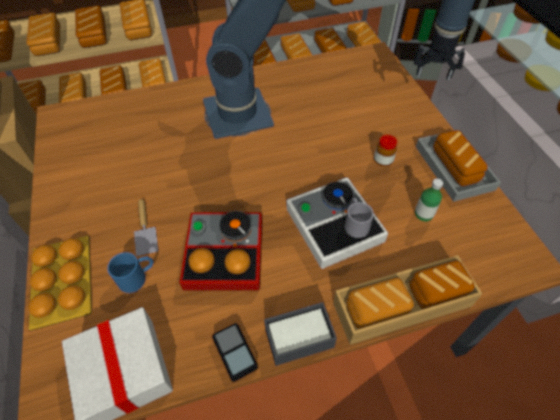

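The scene view shows the red warmer with its dial near (236,224), green button near (199,226) and buns facing away from the robot. The white warmer is to its right in the image.

```bash
python3 - <<'E'
from h import *
for f in('scene0','side0'):
    p,d,W=world(f); h=cv2.cvtColor(p,cv2.COLOR_RGB2HSV).astype(int); H,S,V=h[...,0],h[...,1],h[...,2]
    near=(np.abs(W[...,0]-600)<400)&(np.abs(W[...,1])<500)&(W[...,2]>40)&(W[...,2]<100)&(d>0)
    for n,m in (('green',(H>45)&(H<85)&(S>120)&(W[...,2]>70)),('orange',(H>5)&(H<18)&(S>200)&(V>180)&(W[...,2]>80)),('blue',(H>100)&(H<125)&(S>180)&(W[...,2]>78)),('red',((H<4)|(H>176))&(S>180)&(W[...,2]>52)&(W[...,2]<66))):
        m=(m&near).astype(np.uint8); k,l,st,c=cv2.connectedComponentsWithStats(m)
        for i in range(1,k):
            if st[i,4]>12:
                q=W[l==i]; print(f,n,st[i,4],c[i].round(),np.median(q,0).round(1),cv2.minAreaRect(q[:,:2].astype(np.float32)) if n=='red' else (np.ptp(q,0).round()))
p,d,W=world('scene0')
for n,(u,v) in dict(dial=(236,224),btn=(199,226),bunL=(237,262),bunR=(202,261),cornerBL=(184,214),BR=(262,214),FL=(181,284),FR=(260,288)).items(): print(n,W[v,u].round(1))
a=cv2.resize(p[200:300,170:280],None,fx=5,fy=5,interpolation=2)
b=cv2.imread('pics/side0.png')
cv2.imwrite('pics/a.png',np.hstack([a[:420,:,::-1][:, :], b])[:, :][:, 0:1110])
cv2.imwrite('pics/a2.png',cv2.resize(p[195:295,170:275,::-1],None,fx=6,fy=6,interpolation=2)[:600,:630])
E
```

```text
scene0 green 53 [428. 202.] [666.  433.4  93.4] [36. 35. 17.]
scene0 green 65 [305. 207.] [565.7  82.9  82.8] [27. 26. 17.]
scene0 green 66 [198. 225.] [ 536.4 -237.2   83.3] [28. 26. 14.]
scene0 orange 41 [235. 224.] [ 567.4 -133.    90.3] [21. 22.  8.]
scene0 orange 13 [205. 265.] [ 679.  -240.6   97.4] [13. 15.  9.]
scene0 orange 34 [237. 267.] [ 709.8 -164.    96.3] [19. 38. 10.]
scene0 orange 15 [196. 266.] [ 676.5 -263.6   96.4] [13. 12.  5.]
scene0 orange 54 [398. 309.] [945.5 198.3  97.7] [ 9. 71.  8.]
scene0 orange 24 [372. 317.] [944.6 127.8  98.2] [11. 35.  6.]
scene0 blue 64 [337. 192.] [547.8 192.2  90.8] [31. 31.  8.]
scene0 red 13 [260. 220.] [559.4 -57.6  62.1] ((557.1552734375, -57.70224380493164), (3.1995978355407715, 30.26797866821289), 74.463134765625)
scene0 red 537 [231. 273.] [ 709.3 -165.8   60.6] ((634.3504638671875, -188.8743438720703), (214.00596618652344, 187.5358123779297), 73.27204895019531)
scene0 red 115 [207. 247.] [ 604.2 -220.1   61.9] ((605.7142944335938, -221.34323120117188), (133.49208068847656, 44.40807342529297), 76.67948913574219)
scene0 red 2
[... 336 characters left out ...]
] [40. 18. 19.]
side0 green 34 [268. 204.] [561.3  77.1  80.6] [26. 28. 13.]
side0 green 67 [285. 262.] [ 531.9 -242.6   80.3] [24. 32. 13.]
side0 orange 41 [286. 236.] [ 565.2 -132.7   87.8] [27. 27.  6.]
side0 orange 15 [340. 258.] [ 673.8 -272.7   87.2] [18. 18. 10.]
side0 blue 27 [257. 187.] [546.6 193.7  88.4] [27. 27.  8.]
side0 red 744 [306. 267.] [ 598.3 -267.7   58.4] ((605.5792236328125, -189.75241088867188), (213.4883575439453, 234.70594787597656), 72.85272979736328)
dial [ 570.9 -130.1   92.9]
btn [ 539.  -233.7   83. ]
bunL [ 700.9 -156.7  106.8]
bunR [ 666.7 -245.9  100.9]
cornerBL [ 420.3 -274.     1.2]
BR [493.1 -35.1  -0.7]
FL [ 691.2 -315.9   52.8]
FR [ 741.7 -109.4    2. ]
```

View pics/a2.png

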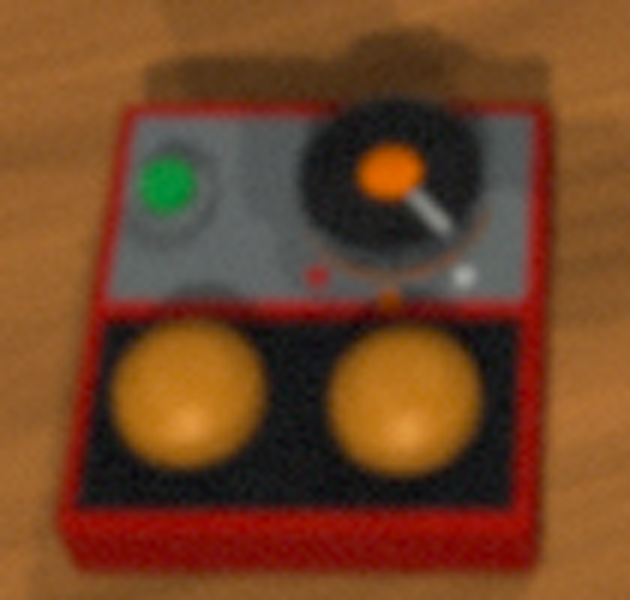

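View pics/side0.png

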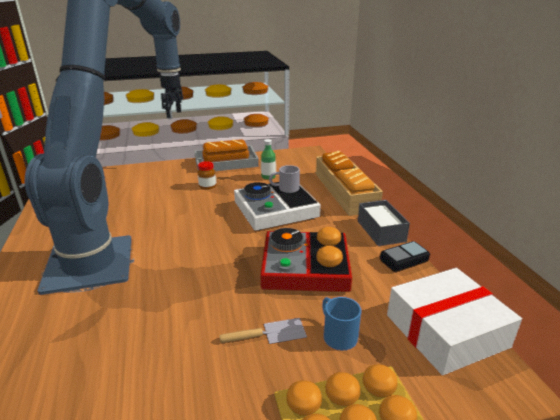

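Both cameras agree. The dial is at about (566,-133) with its top at 88, and the button at about (534,-240). They are 110.7 mm apart against an expected 110, and the yaw is about -0.29. The pointer is at the white mark. I'll shut the fingers and travel above the contact point on the robot side of the dial, about 30 mm from its axis along tool +x.

servo_tool --fingers '[0,0,0,0,0,0,0,0]' --travel '[[-0.7,-0.7,0],[-0.7,-0.7,0],[-0.7,-0.7,0],[-0.7,-0.7,0],[-0.7,-0.7,0],[-0.7,-0.7,0],[-0.7,-0.7,0],[-0.7,-0.7,0]]' --rotation '[[0,0,0],[0,0,0],[0,0,0],[0,0,0],[0,0,0],[0,0,0],[0,0,0],[0,0,0]]' --squeeze 20

```text
time_s: 0.77
ee_pos: [376.8, 377.2, 404.5]
tool_rot: [-0.72, -3.058, 0.001]
force: [0.9, -0.6, -0.5]
grip_width: -0.001
```

servo_tool --fingers '[0,0,0,0,0,0,0,0]' --travel '[[-0.7,-0.7,0],[-0.7,-0.7,0],[-0.7,-0.7,0],[-0.7,-0.7,0],[-0.7,-0.7,0],[-0.7,-0.7,0],[-0.7,-0.7,0],[-0.7,-0.7,0]]' --rotation '[[0,0,0],[0,0,0],[0,0,0],[0,0,0],[0,0,0],[0,0,0],[0,0,0],[0,0,0]]'

```text
time_s: 1.43
ee_pos: [452.1, 151.9, 404.6]
tool_rot: [-0.72, -3.058, 0.0]
force: [1.1, -0.2, 0.7]
grip_width: 0.002
```

servo_tool --fingers '[0,0,0,0,0,0,0,0]' --travel '[[-0.7,-0.7,0],[-0.7,-0.7,0],[-0.7,-0.7,0],[-0.7,-0.7,0],[-0.7,-0.7,0],[-0.7,-0.7,0],[-0.5,-0.5,0],[0,0,0]]' --rotation '[[0,0,0],[0,0,0],[0,0,0],[0,0,0],[0,0,0],[0,0,0],[0,0,0],[0,0,0]]'

```text
time_s: 2.1
ee_pos: [515.8, -40.5, 404.5]
tool_rot: [0.729, 3.055, -0.004]
force: [-1.0, 0.2, -0.3]
grip_width: -0.002
```

```bash
cat >> h.py <<'E'
def togo(target):
    s=get_state(); M=R.from_rotvec(s['tool_rot']).as_matrix(); e=s['ee_pos']
    print('t',s['time_s'],'ee',e.round(1),'axes x',M[:,0].round(3),'z',M[:,2].round(3),'F',s['force'].round(2),'T',s['torque'].round(3),'g',s['grip_width'])
    tip=e+M[:,2]*env.finger_overhang; print('tip',tip.round(1),'to go /30:',(M.T@(np.array(target)-tip)/30).round(3)); return s,M
E
python3 - <<'E'
from h import *
s=get_state(); x=R.from_rotvec(s['tool_rot']).as_matrix()[:,0]
togo(np.array([566,-133,100])+30*np.array([x[0],x[1],0])); print(s['joint_positions'].round(2))
p,d,c=snap('wrist','w1'); print({k:np.round(v,2).tolist() for k,v in c.items()})
E
```

```text
t 2.1 ee [515.8 -40.5 404.5] axes x [-0.892  0.452 -0.001] z [ 0.    -0.002 -1.   ] F [-0.99  0.24 -0.28] T [-0.068  0.035  0.037] g -0.0016627377327179489
tip [515.9 -40.9 231.1] to go /30: [-1.871 -1.975  4.378]
[-0.15  0.35  0.19  1.85 -0.07  0.95  1.17]
{'fx': 325.19, 'fy': 325.19, 'cx': 280.1, 'cy': 205.61, 'cam_to_world': [[0.45, -0.86, -0.25, 450.53], [0.89, 0.43, 0.13, -6.74], [-0.0, -0.28, 0.96, 374.38], [0.0, 0.0, 0.0, 1.0]]}
```

View pics/w1.png

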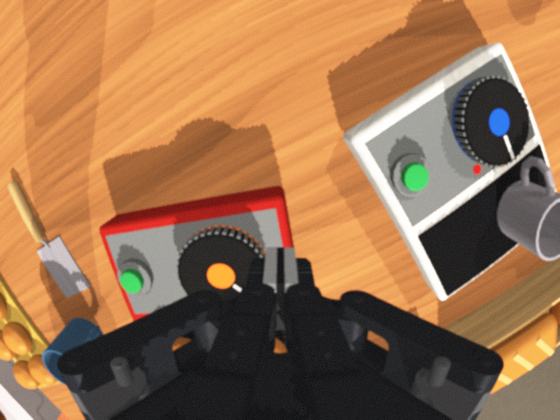

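The wrist view (picture 4) shows the dial centre at (221,275), the red warmer's button at (131,281), and the shut fingertips at about (282,255). I'll cross-check these positions with the wrist ray.

```bash
cat >> h.py <<'E'
def ray(f,u,v,z):
    q=np.load('pics/'+f+'.npz'); fx,fy,cx,cy=q['k']; a=np.array([(u-cx)/fx,(v-cy)/fy]); r=np.hypot(*a)
    D=q['T'][:3,:3]@np.array([a[0]/r*np.sin(r),-a[1]/r*np.sin(r),-np.cos(r)]); o=q['T'][:3,3]
    return o+D*(z-o[2])/D[2]
E
python3 - <<'E'
from h import *
p=np.load('pics/w1.npz')['p']; h=cv2.cvtColor(p,cv2.COLOR_RGB2HSV).astype(int)
for n,m,z,box in (('dial',(h[...,0]>8)&(h[...,0]<20)&(h[...,1]>200)&(h[...,2]>200),88,(200,250,255,295)),('btn',(h[...,0]>50)&(h[...,0]<85)&(h[...,1]>150),82,(110,155,265,300))):
    k=np.zeros_like(m);k[box[2]:box[3],box[0]:box[1]]=1; v,u=np.nonzero(m&k); print(n,u.mean(),v.mean(),len(u),ray('w1',u.mean(),v.mean(),z).round(1))
E
```

```text
dial 220.1958762886598 275.63917525773195 97 [ 564.6 -131.8   88. ]
btn 131.45429362880887 280.4404432132964 361 [ 530.8 -232.1   82. ]
```

servo_tool --fingers '[0,0,0,0,0,0,0,0]' --travel '[[-0.6,-0.6,0],[-0.6,-0.6,0.5],[-0.65,-0.75,0.8],[0,0,0.8],[0,0,0.8],[0,0,0.6],[0,0,0.5],[0,0,0]]' --rotation '[[0,0,0],[0,0,0],[0,0,0],[0,0,0],[0,0,0],[0,0,0],[0,0,0],[0,0,0]]'

```text
time_s: 2.82
ee_pos: [537.8, -111.3, 281.8]
tool_rot: [-0.717, -3.053, -0.0]
force: [-0.1, -1.0, 0.2]
grip_width: -0.007
```

```bash
python3 - <<'E'
from h import *
togo(np.array([566,-133,88])+30*np.array([-.892,.452,0]))
p,d,c=snap('wrist','w2'); cv2.imwrite('pics/w2c.png',cv2.resize(p[180:340,120:360,::-1],None,fx=3,fy=3))
E
```

```text
t 2.8167 ee [ 537.8 -111.3  281.8] axes x [-0.895  0.445  0.005] z [-0.005  0.001 -1.   ] F [-0.15 -0.99  0.24] T [0.008 0.073 0.004] g -0.0069660407408792474
tip [ 536.9 -111.1  108.4] to go /30: [-0.197 -0.214  0.68 ]
```

View pics/w2c.png

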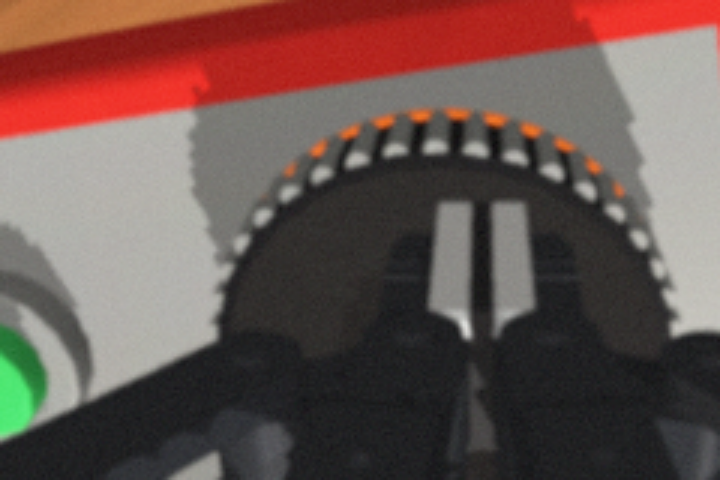

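The fingertips are over the robot-side part of the dial top. I'll correct by about 6 mm and lower to just above it.

servo_tool --fingers '[0,0,0,0,0,0,0,0]' --travel '[[-0.2,-0.2,0.1],[0,0,0.2],[0,0,0.2],[0,0,0.1],[0,0,0],[0,0,0.05],[0,0,0],[0,0,0]]' --rotation '[[0,0,0],[0,0,0],[0,0,0],[0,0,0],[0,0,0],[0,0,0],[0,0,0],[0,0,0]]'

```text
time_s: 3.53
ee_pos: [541.5, -120.9, 265.3]
tool_rot: [0.72, 3.058, 0.0]
force: [0.1, 0.1, 0.2]
grip_width: -0.002
```

```bash
python3 - <<'E'
from h import *
togo(np.array([566,-133,88])+30*np.array([-.892,.452,0]))
E
```

```text
t 3.5333 ee [ 541.5 -120.9  265.3] axes x [-0.895  0.446 -0.   ] z [ 0. -0. -1.] F [0.05 0.13 0.24] T [-0.036  0.     0.006] g -0.0017290136636717022
tip [ 541.5 -120.9   91.9] to go /30: [0.09  0.009 0.132]
```

servo_tool --fingers '[0,0,0,0,0,0,0,0]' --travel '[[0.08,0,0.05],[0,0,0.05],[0,0,0.04],[0,0,0.04],[0,0,0],[0,0,0],[0,0,0],[0,0,0]]' --rotation '[[0,0,0],[0,0,0],[0,0,0],[0,0,0],[0,0,0],[0,0,0],[0,0,0],[0,0,0]]'

```text
time_s: 4.2
ee_pos: [539.1, -119.7, 260.0]
tool_rot: [-0.72, -3.057, -0.0]
force: [-2.3, 0.7, 4.8]
grip_width: -0.003
```

servo_tool --fingers '[0,0,0,0,0,0,0,0]' --travel '[[0,0,0.03],[0,0,0.03],[0,0,0],[0,0,0],[0,0,0],[0,0,0],[0,0,0],[0,0,0]]' --rotation '[[0,0,0],[0,0,0],[0,0,0],[0,0,0],[0,0,0],[0,0,0],[0,0,0],[0,0,0]]'

```text
time_s: 4.87
ee_pos: [539.0, -119.7, 258.4]
tool_rot: [-0.72, -3.057, -0.0]
force: [-3.1, 1.7, 9.0]
grip_width: 0.001
```

servo_tool --fingers '[0,0,0,0,0,0,0,0]' --travel '[[-0.003,0.075,0],[-0.003,0.075,0],[-0.003,0.075,0],[-0.003,0.075,0],[-0.003,0.075,0],[-0.003,0.075,0],[-0.003,0.075,0],[-0.003,0.075,0]]' --rotation '[[0,0,0.94],[0,0,0.94],[0,0,0.94],[0,0,0.94],[0,0,0.94],[0,0,0.94],[0,0,0.94],[0,0,0.94]]'

```text
time_s: 5.53
ee_pos: [552.1, -107.1, 258.6]
tool_rot: [1.598, 2.703, 0.001]
force: [-1.0, 0.9, 7.5]
grip_width: 0.002
```

```bash
python3 - <<'E'
from h import *
togo([566,-133,88]); 
p,d,c=snap('scene','s1'); q,_,_=snap('side','d1')
f=lambda a:cv2.resize(a,(400,400),interpolation=2)
cv2.imwrite('pics/c1.png',np.hstack([f(p[200:260,205:265,::-1]),f(q[215:275,260:320,::-1])]))
E
```

```text
t 5.5333 ee [ 552.1 -107.1  258.6] axes x [-0.482  0.876 -0.001] z [ 0.002 -0.    -1.   ] F [-0.97  0.93  7.55] T [ 0.095  0.251 -0.04 ] g 0.0022857333040285093
tip [ 552.3 -107.1   85.2] to go /30: [-0.975 -0.016 -0.091]
```

View pics/c1.png

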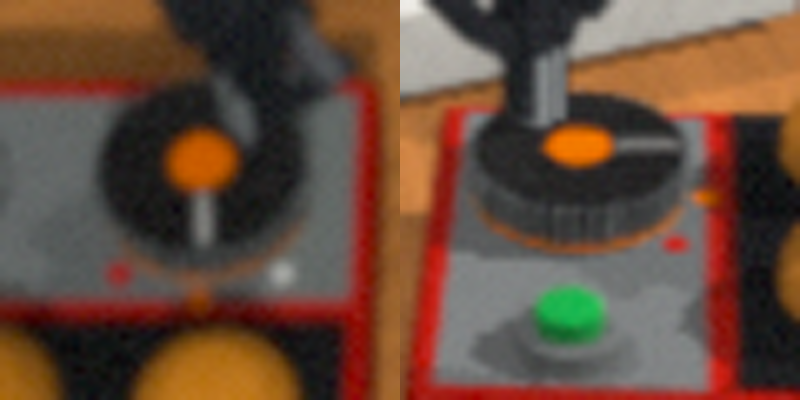

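The pointer in picture 6 is at the orange mark in both views. I'll lift straight up, then move over the red warmer's button.

servo_tool --fingers '[0,0,0,0,0,0,0,0]' --travel '[[0,0,-0.3],[0,0,-0.5],[0,0,-0.5],[-0.7,-0.53,0],[-0.7,-0.53,0],[-0.7,-0.53,0],[-0.7,-0.53,0],[-0.7,-0.51,0]]' --rotation '[[0,0,0],[0,0,0],[0,0,0],[0,0,0],[0,0,0],[0,0,0],[0,0,0],[0,0,0]]'

```text
time_s: 6.3
ee_pos: [533.1, -238.5, 297.5]
tool_rot: [1.594, 2.707, -0.0]
force: [0.7, -0.3, -0.3]
grip_width: 0.0
```

servo_tool --fingers '[0,0,0,0,0,0,0,0]' --travel '[[0,0,0],[0,0,0],[0,0,0],[0,0,0],[0,0,0],[0,0,0],[0,0,0],[0,0,0]]' --rotation '[[0,0,0],[0,0,0],[0,0,0],[0,0,0],[0,0,0],[0,0,0],[0,0,0],[0,0,0]]'

```text
time_s: 6.97
ee_pos: [533.7, -236.7, 297.0]
tool_rot: [-1.593, -2.708, -0.0]
force: [-0.9, 0.5, 0.8]
grip_width: 0.004
```

```bash
python3 - <<'E'
from h import *
togo([534.2,-239,82]); 
p,d,c=snap('scene','s2'); q,_,_=snap('side','d2'); w,_,_=snap('wrist','w3')
f=lambda a:cv2.resize(a[...,::-1],(400,300),interpolation=2)
cv2.imwrite('pics/c2.png',np.vstack([np.hstack([f(p[195:255,185:265]),f(q[215:275,255:335])]),np.hstack([f(w[100:400,80:480]),f(w[200:320,200:360])])]))
E
```

```text
t 6.9667 ee [ 533.7 -236.7  297. ] axes x [-0.486  0.874  0.   ] z [-0.  0. -1.] F [-0.87  0.47  0.77] T [0.004 0.012 0.009] g 0.004306582601130526
tip [ 533.7 -236.7  123.6] to go /30: [-0.075 -0.021  1.387]
```

View pics/c2.png

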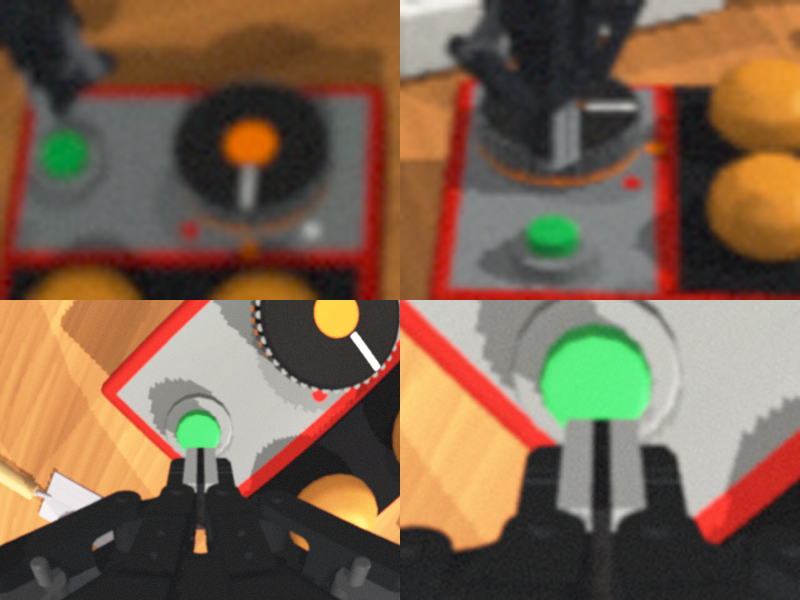

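The dial has been released and still rests at the orange mark (picture 7). The fingertips line up with the red warmer's button, so I'll descend.

servo_tool --fingers '[0,0,0,0,0,0,0,0]' --travel '[[-0.07,-0.02,0.3],[0,0,0.4],[0,0,0.4],[0,0,0.15],[0,0,0],[0,0,0],[0,0,0],[0,0,0]]' --rotation '[[0,0,0],[0,0,0],[0,0,0],[0,0,0],[0,0,0],[0,0,0],[0,0,0],[0,0,0]]'

```text
time_s: 7.78
ee_pos: [534.2, -239.5, 260.1]
tool_rot: [1.594, 2.706, 0.0]
force: [0.3, -1.1, -0.8]
grip_width: -0.001
```

```bash
python3 - <<'E'
from h import *
togo([534.2,-239,82])
w,_,_=snap('wrist','w4'); q,_,_=snap('side','d4')
f=lambda a:cv2.resize(a[...,::-1],(400,300),interpolation=2)
cv2.imwrite('pics/c4.png',np.hstack([f(w[200:320,200:360]),f(q[235:281,255:315])]))
E
```

```text
t 7.7833 ee [ 534.2 -239.5  260.1] axes x [-0.485  0.875 -0.001] z [ 0.001 -0.    -1.   ] F [ 0.29 -1.1  -0.84] T [-0.021  0.005  0.021] g -0.0010478504460509055
tip [ 534.4 -239.6   86.7] to go /30: [0.019 0.004 0.156]
```

View pics/c4.png

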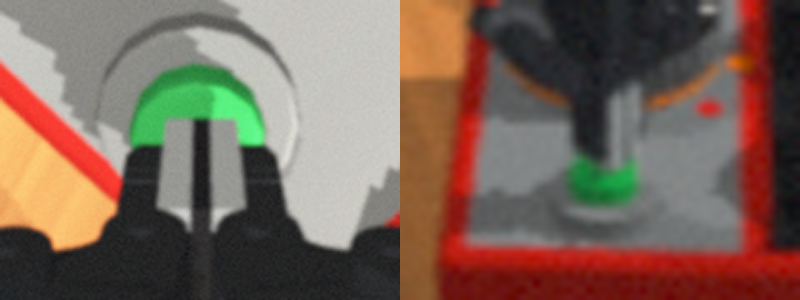

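The fingertips are centred on the button and about 4.7 mm above it (picture 8). I'll press slowly.

servo_tool --fingers '[0,0,0,0,0,0,0,0]' --travel '[[0,0,0.1],[0,0,0.08],[0,0,0.06],[0,0,0.05],[0,0,0.04],[0,0,0],[0,0,0],[0,0,0]]' --rotation '[[0,0,0],[0,0,0],[0,0,0],[0,0,0],[0,0,0],[0,0,0],[0,0,0],[0,0,0]]'

```text
time_s: 8.55
ee_pos: [534.2, -239.4, 249.8]
tool_rot: [1.594, 2.707, 0.0]
force: [1.3, 0.1, 4.0]
grip_width: -0.002
```

servo_tool --fingers '[0,0,0,0,0,0,0,0]' --travel '[[0,0,0.03],[0,0,0.03],[0,0,0.03],[0,0,0],[0,0,0],[0,0,0],[0,0,0],[0,0,0]]' --rotation '[[0,0,0],[0,0,0],[0,0,0],[0,0,0],[0,0,0],[0,0,0],[0,0,0],[0,0,0]]'

```text
time_s: 9.22
ee_pos: [534.1, -239.5, 249.1]
tool_rot: [1.594, 2.705, 0.002]
force: [-4.8, 3.6, 28.6]
grip_width: -0.003
```

The force rose sharply to 28.6 N at tip height 75.7, so the button is on its hard stop. I'll release and back off upward.

servo_tool --fingers '[0,0,0,0,0,0,0,0]' --travel '[[0,0,-0.2],[0,0,-0.4],[0,0,-0.8],[0,0,-0.8],[0,0,-0.8],[0,0,-0.8],[0,0,-0.5],[0,0,0]]' --rotation '[[0,0,0],[0,0,0],[0,0,0],[0,0,0],[0,0,0],[0,0,0],[0,0,0],[0,0,0]]'

```text
time_s: 9.88
ee_pos: [534.3, -239.8, 378.8]
tool_rot: [1.592, 2.703, 0.001]
force: [0.5, -0.5, 0.1]
grip_width: -0.001
```

```bash
python3 - <<'E'
from h import *
togo([534.2,-239,82])
p,d,c=snap('scene','s5'); q,_,_=snap('side','d5'); w,_,_=snap('wrist','w5')
f=lambda a:cv2.resize(a[...,::-1],(400,300),interpolation=2)
cv2.imwrite('pics/c5.png',np.vstack([np.hstack([f(p[195:255,185:265]),f(q[215:275,255:335])]),np.hstack([f(w),f(p)])]))
E
```

```text
t 9.8833 ee [ 534.3 -239.8  378.8] axes x [-0.485  0.875 -0.003] z [ 0.004 -0.001 -1.   ] F [ 0.49 -0.55  0.09] T [-0.046 -0.035 -0.03 ] g -0.0009756301912775639
tip [ 534.9 -240.   205.4] to go /30: [ 0.055 -0.015  4.113]
```

View pics/c5.png

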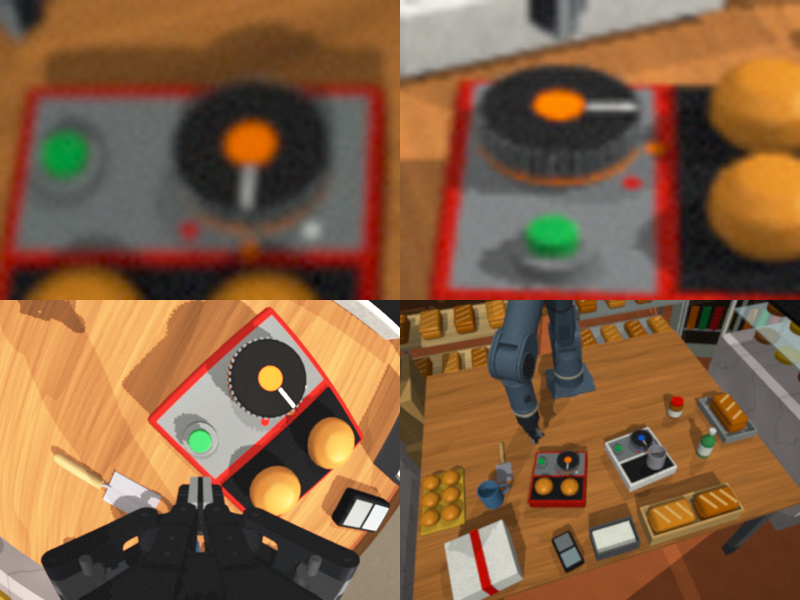

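The dial is at the orange mark, the button is back up, and nothing else has moved (picture 9). The robot is clear at about 0 N.

```bash
python3 -c "
from h import *
print(close_job())"
```

```text
the job is handed in; nothing more can be done
None
```

The red warmer's dial is on medium and its start button was then pressed fully and released. I handed the job in at about 10 s.

- **Dial:** I pressed the shut fingertips on the dial top with 8–9 N, turned it clockwise about 0.6 rad and lifted off. It settled into the medium notch. Camera views after the lift and again at the end show the pointer at the orange mark.
- **Button:** I pressed until the force jumped from 4 N to 28.6 N with the fingertips about 6 mm below the button's rest height, which is the hard stop. In the last pictures it has sprung back up.
- **Everything else:** the buns, the white warmer and the other things on the counter look unmoved. The arm ended clear of everything, reading about 0 N.
- **One disagreement:** an early oblique wrist-camera estimate put the button about 8 mm off. I used the scene and side cameras instead, which agreed with the warmer's given dimensions, and a close-up before pressing showed the fingertips over the button.

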